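# Feed the control knobs from the tray into the feed channel

## Task

Four control knobs lie in the steel hand tray: lift the tray level by its bridge handle and bring it to the top end of the sloping feed channel, its spout over the inlet and its right side gently touching the upright guide rail. Keeping it against the rail, tilt it so that the knobs slide along its right wall and run out in single file, until all four lie flat in the channel, closed up to the stop; then stand the empty tray flat on the bench, clear of the track. Do not touch the knobs with the fingers, spill none and leave the other things on the bench alone.

Things in the scene. Friction and masses are not known exactly. Their poses are not given: they have to be found in the camera images.
- tray: Loose bare-steel tray, 0.3 kg. Origin on the bench under its centre; z up, x from the spout end to the closed rear, y left. Pan x -62 to 62, y -46 to 46 mm; floor top z 9, 4 mm thick; walls 3 mm thick, rim z 27. The front wall is open at the right corner (y -43 to -12), where a 15 mm spout runs on to x -77. Slick: knobs slide from 7 to 11 degrees of tilt; shaking or more roll frees a jam.
- tray_handle (a point): Centre of the tray's handle bar, at (6, 0, 90) mm in the tray's frame. The bar runs along the tray's y, is 14 mm thick (along x), 22 mm high and 86 mm free between the uprights; free space of 52 mm below it down to the rim.
- tray_spout (a point): Middle of the spout's outer edge, on its floor's top face, at (-77, -27.5, 9) mm in the tray's frame. The spout is 31 mm wide inside, 37 mm outside, walls as high as the tray's. The spout's floor is 2 mm thick.
- tray_wall (a point): Middle of the rim of the tray's right wall, outer face, at (0, -46, 27) mm in the tray's frame. This straight wall, 139 mm long with the spout's, goes against the guide rail.
- track: Feed track, fixed on the bench: grey base plate 235 x 90 x 8 mm with posts. Origin at bench level under the upper (inlet) end of the channel floor; x points level from the inlet to where the tray is held (roughly the far side of the bench), the channel runs down to -x; y left.
- inlet (a point): Middle of the upper end of the channel floor, its top face, 75 mm above the bench, at (0, 0, 75) mm of the track.
- channel: Fixed grey channel, slick, sloping 16 degrees. Origin on its floor's top face at the middle of the dark stop plate; x up the floor, z square to it. Walls 16 mm high: 31 mm apart from x 0 to 122 mm, then flaring to 52 mm apart at x 155; the floor (58 mm wide) ends at the inlet, x 165. Four knobs closed up have centres at about x 13, 40, 66 and 93.
- guide_rail: Fixed upright steel plate, 6 mm thick, 46 mm high, 120 mm long, right of where the tray is held: its left face is the plane y -24 mm of the track. It starts at track x -8 mm and rises towards +x at 25 degrees; its highest point is 155 mm above the bench. Origin on the left face at the lower end (track -8, -24, 79 mm), x up along the rail, y left; the plate reaches z -18 to 28 mm.
- rail_face (a point): Middle of the rail's left face, 60 mm up along it and 5 mm above its x axis. Tray tilted 18 degrees nose down and 12 degrees right side down, spout point 10 mm in front of the inlet and 10 mm above it: its right wall touches the rail with the spout within 4 mm of the channel's centre line. Two knobs can jam at the spout: nose up, right side down parts them.
- knob_1: Control knob, black, round, 26 mm across and 14 mm high, 0.02 kg, loose, standing in the tray. Origin at the centre of its underside, z up. The four are alike.
- knob_2: Control knob, black, round, 26 mm across and 14 mm high, 0.02 kg, loose, standing in the tray. Origin at the centre of its underside, z up. The four are alike.
- knob_3: Control knob, black, round, 26 mm across and 14 mm high, 0.02 kg, loose, standing in the tray. Origin at the centre of its underside, z up. The four are alike.
- knob_4: Control knob, black, round, 26 mm across and 14 mm high, 0.02 kg, loose, standing in the tray. Origin at the centre of its underside, z up. The four are alike.
- solder_spool: Bystander: reel of solder, 55 mm across, 40 mm high, loose; origin at the centre of its underside.
- small_gauge: Bystander: round dial gauge, 45 mm across, 21 mm high, loose; origin at the centre of its underside.
- connector_block: Bystander: blue and white connector block, 36 x 44 x 25 mm, loose; origin at the centre of its underside.

How it is judged:
By the outcome, as a careful person would: the job done as asked, in the order asked, and still so for the second after the job is handed in, with the robot touching nothing.
It also fails if it takes over 72 s, if anything falls off the work surface, if the arm or the gripper's body presses on something with over 40 N, if the wrist force passes 120 N, or if a joint passes its speed limit or range.

## Robot

A 6-joint arm with a two-finger parallel gripper is mounted at the origin on a cart in front of the work surface, level with it; the furniture and walls round the work are solid. World frame = base frame: x ahead of the robot, y to its left, z up, the work surface at z = 0. Lengths are in m, angles in rad, forces in N, time in s.
With the tool pointing down it reaches from about 0.325 to 0.875 m from the base axis. Payload 4.4 kg.
Tool frame: the origin (TCP) lies between the finger pads; the fingertips stand 17 mm ahead of it and the grasp point (between the pads) lies 2 mm behind it; y points along the fingers, z is the direction in which the jaws open and shut, and the axes are right-handed (so a half turn about y gives the same grasp; the last joint's range is limited). The gripper opens to 85 mm and grips with 20 to 120 N. Pads are 22 mm wide; open, the fingers measure 114 mm over their backs; the gripper's body (76 mm by 85 mm) begins 54 mm behind the grasp point. The pads swing forward as they close: fully open they stand 13 mm farther back than shut.
Start: joints at [-1.252, 0.207, 1.542, -0, 1.393, -0.15], TCP at [0.26, -0.513, 0.224] pointing down, gripper open.
Joint ranges: [-2.73, 2.73], [-0.86, 2.22], [0.23, 2.46], [-1.11, 4.25], [0.08, 2.63], [-2.82, 2.82]. Speed limits (rad/s): [2.79, 2.79, 3.14, 3.14, 3.14, 3.14].

## Interface

Orientations are given as [roll, pitch, yaw] about the fixed x, y, z axes, in that order (R = Rz(yaw) Ry(pitch) Rx(roll)).
In Python, from plant import monitor, viewer, order, spotter gives the robot as it stands.
- The arm moves only by the tool jog_arm, never from a script. Its argument "targets" is a list of rows, each a list of 7 numbers: the shift along the tool's x, y, z scaled (see below), then the turn, a rotation vector about the tool's x, y, z scaled (see below), then the opening, from 0 (shut) to 1 (fully open). A call has 1 to 20 rows; each row is the pose to reach, as a shift and turn from the pose commanded when the call began, along the tool's axes at that moment; what a row does not reach only later rows make up. The controller multiplies each number of a shift by 200 mm and each number of a turn by 60 degrees. A row lasts 1/8 s, in which the tool goes at most 62.5 mm and 10.7 degrees, less where a joint would pass 70% of its speed; a pose out of reach is approached as far as the arm can. A call with a number of a shift or a turn outside -1 to 1 is refused whole. A call with a gripper value outside its range is refused whole. The fingers move at their own pace and stop on an object; "grip_force" is the grip in N (left out, the last holds). Time passes only in rows, so rows that repeat a pose let the fingers close. It gives the time, the measured TCP pose, the force and the opening at its end, in the units of the state.
- monitor.state(): the state, without advancing time (a new reading comes with each control period).
- viewer.get_image(name): name is "scene" or "top" or "wrist"; returns a dict with "frame" (480x640x3 uint8, blue, green, red), "mtx" (3x3 intrinsics, pixels), "D" ([k1, k2, p1, p2, k3] as OpenCV has them; the pictures are not rectified), "camera_from_world" (4x4, takes a point from world to camera coordinates). Camera axes: x right, y down, z forward; pixel columns grow to the right and rows downward; lengths in m; the calibration is good to about 2 mm. A picture is of the moment at which its call begins. There is no depth.
- order.hand_in(): hands the job in, once; it reports no verdict.
Trained networks look in a picture, given as the dict that the camera call returned (one of the last four; its "shot" number tells which), for a name from the list of things; names that differ only in an ending like _2 or _b are one class to them, and where a whole thing is asked for, a point or a joint stands for the part that bears it (a point fixed in the world has none). Each returns a list of dicts, best first, with "p" (0 to 1); they miss things now and then, are a little off and sometimes report something else, mostly with a low value. They report only what shows in the picture. A call takes as long as a camera call.
- spotter.boxes_of(picture, target): "point" ([x, y, z] in m, in world coordinates, good to about 4 mm: the middle of the surface that is visible of it).
- spotter.spot_point(picture, target): "point" ([x, y, z] in m, in world coordinates, good to about 4 mm: a listed point, or the origin of a listed thing).
The state is a dict: "t": time; "joint_positions": joint angles; "qvel": joint speeds; "effort": joint torques, N m; "position": TCP position; "ee_rot": TCP orientation; "ft_force": force on the tool from outside, world axes, zero at the start; "wrist_torque": the same for the moment, N m; "grip_width": finger opening in m.
Only numpy, scipy, OpenCV 4.12 (cv2) and the standard library are available. Lean on these libraries where they do the work, as an engineer would, in place of code of your own. Each camera call takes 0.05 s, during which the arm holds its last target. There are 200 camera calls.

## Working session

There is one attempt and no reset: what is moved stays moved. The work goes in short steps, Python scripts to look and compute and a tool call to move; the robot and the scene stay as the last step left them, time stands still between calls to the robot, and variables do not carry over. Pictures are saved under pics/ and viewed, about 8 in all and at most 12, crops included, and the job is handed in when it is done.

Besides the shell and the picture viewer there is one more tool, called after ">>>" in YAML: its name, and indented under it one key for each argument. jog_arm: Moves the arm, as the interface text tells. Shifts and turns lie within -1 to 1; 1 stands for 200 mm of shift or 60 degrees of turn. Its arguments: {"type":"object","properties":{"targets":{"type":"array","items":{"type":"array","items":{"type":"number"}}},"grip_force":{"type":"number"}},"required":["targets"]}

```bash
mkdir -p pics; ls; cat > h.py <<'E'
import numpy as np, cv2
from plant import monitor, viewer, order, spotter
from scipy.spatial.transform import Rotation as R
np.set_printoptions(precision=4, suppress=True)
def proj(im,P):
    T=np.array(im["camera_from_world"]);P=np.atleast_2d(P)
    return cv2.projectPoints(P.astype(float),cv2.Rodrigues(T[:3,:3])[0],T[:3,3],np.array(im["mtx"]),np.array(im["D"],float))[0].reshape(-1,2)
def pose(): 
    s=monitor.state(); return np.array(s["position"]),R.from_euler("xyz",s["ee_rot"])
E
python3 - <<'E'
from h import *
s=monitor.state(); print(s)
for c in ["scene","top"]:
    im=viewer.get_image(c); cv2.imwrite(f"pics/{c}0.png",im["frame"])
    for n in ["tray","tray_handle","tray_spout","tray_wall","track","inlet","channel","guide_rail","rail_face","solder_spool","small_gauge","connector_block","knob_1"]:
        r=spotter.spot_point(im,n)
        print(c,n,[(np.array(d["point"]).round(4).tolist(),round(d["p"],2),{k:v for k,v in d.items() if k not in("point","p")}) for d in r[:5]])
    
E
```

```text
pics
{'t': 0.0, 'joint_positions': array([-1.2515,  0.2074,  1.543 ,  0.    ,  1.3935, -0.1505]), 'qvel': array([ 0.0021,  0.0003, -0.0003, -0.001 ,  0.0017,  0.0016]), 'effort': array([ -0.0008, -38.3037, -29.1594,  -0.0004,   0.0106,  -0.    ]), 'position': array([ 0.26  , -0.5119,  0.223 ]), 'ee_rot': array([-1.5731,  0.0004, -2.6718]), 'ft_force': array([ 0.786 , -0.1544, -0.6047]), 'wrist_torque': array([0.0165, 0.001 , 0.0195]), 'grip_width': 0.08548787282817683}
scene tray [([0.5271, 0.273, -0.0003], 0.89, {}), ([0.5169, -0.25, 0.0001], 0.4, {})]
scene tray_handle [([0.5379, 0.2713, 0.0896], 0.73, {}), ([0.3671, -0.2303, -0.0032], 0.48, {})]
scene tray_spout [([0.4657, 0.2249, 0.006], 0.72, {}), ([0.5715, 0.279, 0.0088], 0.49, {}), ([0.5436, 0.0003, 0.075], 0.48, {}), ([0.5432, 0.2298, 0.0263], 0.25, {})]
scene tray_wall [([0.5449, 0.2309, 0.027], 0.94, {})]
scene track [([0.542, -0.0024, -0.0006], 0.68, {})]
scene inlet [([0.5427, -0.0011, 0.0749], 0.82, {})]
scene channel [([0.3911, -0.0297, 0.0293], 0.56, {})]
scene guide_rail [([0.5434, -0.0247, 0.0784], 0.83, {})]
scene r
[... 723 characters left out ...]
ck [([0.5395, -0.0014, -0.0014], 0.7, {})]
top inlet [([0.5412, 0.0032, 0.0739], 0.93, {})]
top channel [([0.3836, -0.0255, 0.0312], 0.96, {})]
top guide_rail [([0.5382, -0.0243, 0.0803], 0.8, {})]
top rail_face [([0.59, -0.0154, 0.1083], 0.51, {}), ([0.5423, 0.2302, 0.0261], 0.22, {})]
top solder_spool [([0.5149, -0.2526, -0.0044], 0.56, {})]
top small_gauge [([0.5139, -0.252, -0.0013], 0.74, {}), ([0.3504, 0.2288, 0.001], 0.72, {})]
top connector_block [([0.3676, -0.2357, 0.003], 0.6, {})]
top knob_1 [([0.4924, 0.2789, 0.0083], 0.58, {}), ([0.5713, 0.2759, 0.0056], 0.56, {}), ([0.5347, 0.2977, 0.0089], 0.54, {}), ([0.5102, 0.2715, 0.0109], 0.45, {}), ([0.5164, -0.2532, -0.0039], 0.45, {})]
```

```bash
cat >> h.py <<'E'
def yawT(x,y,deg): 
    r=R.from_euler("z",deg,degrees=True); return lambda P:(r.apply(np.atleast_2d(P)/1000.)+[x,y,0])
TRAYPTS=[[-77,-46,27],[62,-46,27],[62,46,27],[-62,46,27],[-62,-9,27],[-77,-9,27],[6,-43,101],[6,43,101],[-77,-27.5,9]]
c,s_=np.cos(np.radians(16)),np.sin(np.radians(16)); L=165
TRPTS=[[0,-29,75],[0,29,75],[-L*c,15.5,75-L*s_],[-L*c,-15.5,75-L*s_],[-8-28*np.sin(.436),-24,79+28*np.cos(.436)],[-8-28*np.sin(.436)+120*np.cos(.436),-24,79+28*np.cos(.436)+120*np.sin(.436)]]
E
python3 - <<'E'
from h import *
ims=[viewer.get_image(n) for n in("scene","top")]
out=[]
for im in ims:
    f=im["frame"].copy()
    for T,pts in((yawT(.529,.2725,19),TRAYPTS),(yawT(.542,.000,10.3),TRPTS)):
        for p in proj(im,T(pts)): cv2.circle(f,tuple(int(v) for v in p.round()),2,(0,0,255),-1)
    p=proj(im,yawT(.529,.2725,19)([[0,0,0]]))[0]; q=proj(im,yawT(.542,0,10.3)([[0,0,70]]))[0]; print(p,q)
    out.append(f)
cv2.imwrite("pics/a.png",out[0]);cv2.imwrite("pics/b.png",out[1])
E
```

```text
[174.2482 331.1255] [277.2296 245.5806]
[177.9343 210.469 ] [303.9886 196.5017]
```

View pics/a.png

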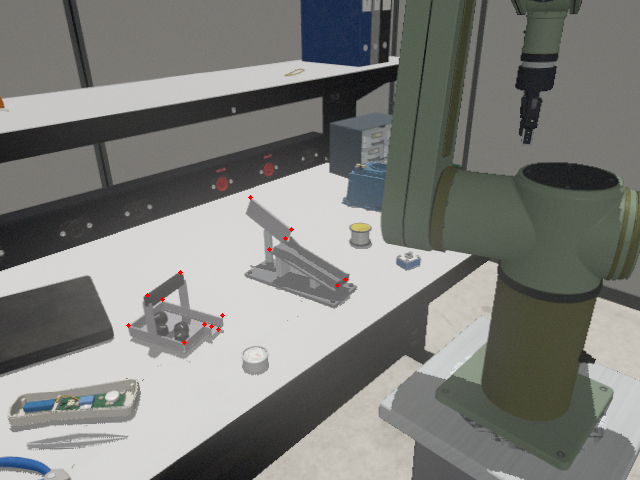

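View pics/b.png

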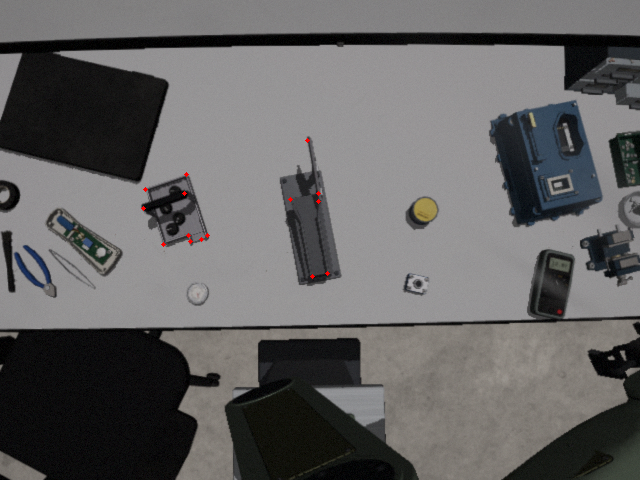

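Both overlays land on the tray (top view near (178,210)) and on the track (top view near (304,197)). The tray's yaw is about 19° and the track's about 10.3°. Next is the approach plan.

```bash
cat >> h.py <<'E'
TOOL=np.array([[0,0,1.],[-1,0,0],[0,-1,0]])   # tool axes in tray frame
H=np.array([6,0,88])/1000.                     # TCP in tray frame when grasped
def tray2tool(p,Rt): return p+Rt.apply(H), Rt*R.from_matrix(TOOL)
def row(p0,r0,p1,r1):
    return np.r_[r0.inv().apply(p1-p0)/.2, np.degrees((r0.inv()*r1).as_rotvec())/60].round(3)
E
python3 - <<'E'
from h import *
p,r=pose(); 
p1,r1=tray2tool(np.array([.529,.2725,0]),R.from_euler("z",19,degrees=True)); p1[2]=.2
p0,r0=p,r; rv=(r0.inv()*r1).as_rotvec()
for k in(1,2,3,4):
    f=k/4; pn=p+(p1-p)*f; rn=r*R.from_rotvec(rv*f)
    print(k,row(p0,r0,pn,rn)); p0,r0=pn,rn
print(p1)
E
```

```text
1 [-0.751  0.03  -0.722 -0.    -0.342  0.   ]
2 [-0.957  0.03  -0.413 -0.    -0.342  0.   ]
3 [-1.041  0.03  -0.051 -0.    -0.342  0.   ]
4 [-0.993  0.03   0.317 -0.    -0.342  0.   ]
[0.5347 0.2745 0.2   ]
```

>>> jog_arm:
  targets:
    - [-0.75,0,-0.72,0,-0.34,0,0.7]
    - [-0.75,0,-0.72,0,-0.34,0,0.7]
    - [-0.75,0,-0.72,0,-0.34,0,0.7]
    - [-0.75,0,-0.72,0,-0.34,0,0.7]

```text
t: 2.0
position: [0.3294, -0.3135, 0.2241]
ee_rot: [-1.571, 0.0, -2.313]
ft_force: [0.3, -0.9, -0.3]
grip_width: 0.0599
```

>>> jog_arm:
  targets:
    - [-0.96,0,-0.41,0,-0.34,0,0.7]
    - [-0.96,0,-0.41,0,-0.34,0,0.7]
    - [-0.96,0,-0.41,0,-0.34,0,0.7]
    - [-0.96,0,-0.41,0,-0.34,0,0.7]

```text
t: 2.5
position: [0.3995, -0.1174, 0.2245]
ee_rot: [-1.57, 0.0, -1.956]
ft_force: [-0.4, -0.2, -0.6]
grip_width: 0.0599
```

>>> jog_arm:
  targets:
    - [-1,0,-0.05,0,-0.34,0,0.7]
    - [-1,0,-0.05,0,-0.34,0,0.7]
    - [-1,0,-0.05,0,-0.34,0,0.7]
    - [-1,0,-0.05,0,-0.34,0,0.7]

```text
t: 3.0
position: [0.4664, 0.0719, 0.2244]
ee_rot: [-1.57, 0.0, -1.599]
ft_force: [-0.1, -0.4, 0.1]
grip_width: 0.0596
```

>>> jog_arm:
  targets:
    - [-1,0.1,0.32,0,-0.34,0,0.7]
    - [-1,0.1,0.32,0,-0.34,0,0.7]
    - [-1,0.1,0.32,0,-0.34,0,0.7]
    - [-1,0.1,0.32,0,-0.34,0,0.7]
    - [-1,0.1,0.32,0,-0.34,0,0.7]

```text
t: 3.62
position: [0.5365, 0.2671, 0.2034]
ee_rot: [-1.572, -0.001, -1.247]
ft_force: [-0.4, -0.5, -0.2]
grip_width: 0.0595
```

```bash
python3 - <<'E'
from h import *
im=viewer.get_image("wrist"); p,r=pose(); print(p,monitor.state()["ee_rot"],monitor.state()["t"])
f=im["frame"]; cv2.imwrite("pics/w_raw.png",f.copy())
for n in["tray","tray_handle","tray_wall","tray_spout","knob_1"]:
    print(n,[(np.array(d["point"]).round(4).tolist(),round(d["p"],2)) for d in spotter.spot_point(im,n)[:4]])
for q in proj(im,yawT(.529,.2725,19)(TRAYPTS)):
    if abs(q).max()<2000: cv2.circle(f,tuple(int(v) for v in q.round()),3,(0,0,255),-1)
cv2.imwrite("pics/w.png",f)
p1,r1=tray2tool(np.array([.529,.2725,0]),R.from_euler("z",19,degrees=True)); print(row(p,r,p1,r1))
E
```

```text
[0.5362 0.266  0.2037] [-1.572  -0.0011 -1.2477] 3.675
tray [([0.5286, 0.2773, 0.0021], 0.93)]
tray_handle [([0.5351, 0.2727, 0.0936], 0.9)]
tray_wall [([0.5448, 0.2275, 0.026], 0.85)]
tray_spout [([0.4628, 0.2214, 0.0066], 0.68)]
knob_1 [([0.4885, 0.2832, 0.0082], 0.79), ([0.5355, 0.2713, 0.0918], 0.67), ([0.5123, 0.2678, 0.0055], 0.63), ([0.5635, 0.2786, 0.008], 0.59)]
[-0.043  0.578  0.007  0.001 -0.008  0.001]
```

View pics/w.png

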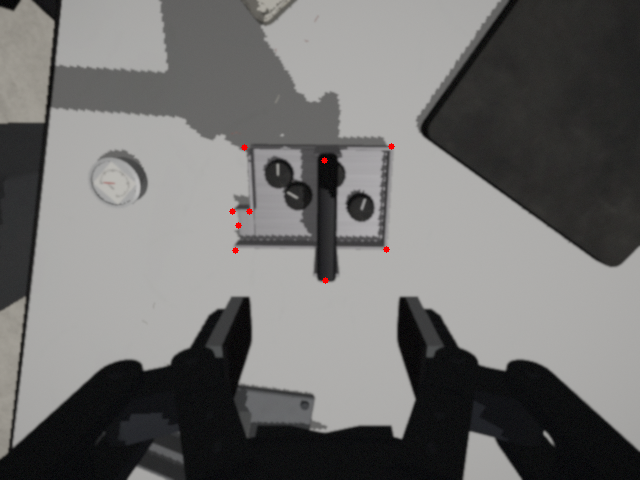

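The wrist view shows the bar upright at column 326 (rows 155–280), centred between the fingers, with the overlay within 3 px. The four knobs are near (279,172), (298,195), (335,172) and (361,207). I'll lower the gripper and grasp.

>>> jog_arm:
  targets:
    - [-0.04,0.2,0.007,0,-0.008,0,0.7]
    - [-0.04,0.4,0.007,0,-0.008,0,0.7]
    - [-0.04,0.52,0.007,0,-0.008,0,0.7]
    - [-0.04,0.578,0.007,0,-0.008,0,0.7]
    - [-0.04,0.578,0.007,0,-0.008,0,0.7]
  grip_force: 90

```text
t: 4.55
position: [0.5344, 0.2744, 0.0883]
ee_rot: [-1.572, -0.0, -1.24]
ft_force: [0.3, 0.6, -0.8]
grip_width: 0.06
```

>>> jog_arm:
  targets:
    - [0,0,0,0,0,0,0.3]
    - [0,0,0,0,0,0,0.2]
    - [0,0,0,0,0,0,0]
    - [0,0,0,0,0,0,0]
    - [0,0,0,0,0,0,0]
  grip_force: 90

```text
t: 5.18
position: [0.5357, 0.2754, 0.0902]
ee_rot: [-1.568, -0.0, -1.239]
ft_force: [-1.5, -0.5, 5.8]
grip_width: 0.0098
```

>>> jog_arm:
  targets:
    - [0,0,0,0,0,0,0]
    - [0,0,0,0,0,0,0]
    - [0,0,0,0,0,0,0]

```text
t: 5.55
position: [0.5357, 0.2754, 0.0902]
ee_rot: [-1.568, -0.0, -1.239]
ft_force: [-1.1, -0.6, 6.8]
grip_width: 0.0104
```

```bash
python3 - <<'E'
from h import *
im=viewer.get_image("wrist"); f=im["frame"][60:420]; 
g=viewer.get_image("scene")["frame"]; g=cv2.resize(g[240:380,90:260],None,fx=3.5,fy=3.5)
cv2.imwrite("pics/g.png",np.vstack([cv2.resize(f,(480,270)),cv2.resize(g,(480,330))]))
E
```

```text
(no output)
```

View pics/g.png

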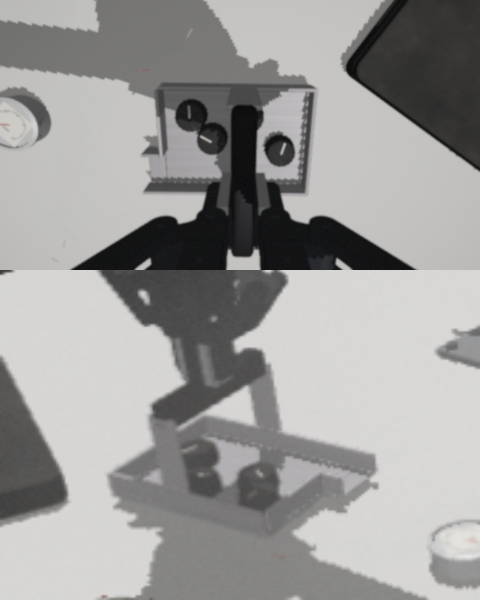

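The fingers hold the bar at its middle: wrist crop near (243,180), scene crop near (210,385). All four knobs are still in the tray. Now a level lift.

>>> jog_arm:
  targets:
    - [0,-0.02,0,0,0,0,0]
    - [0,-0.06,0,0,0,0,0]
    - [0,-0.14,0,0,0,0,0]
    - [0,-0.24,0,0,0,0,0]
    - [0,-0.34,0,0,0,0,0]
    - [0,-0.44,0,0,0,0,0]
    - [0,-0.51,0,0,0,0,0]
    - [0,-0.54,0,0,0,0,0]
    - [0,-0.55,0,0,0,0,0]
    - [0,-0.55,0,0,0,0,0]

```text
t: 6.9
position: [0.5342, 0.2749, 0.1978]
ee_rot: [-1.572, 0.0, -1.239]
ft_force: [-0.7, 0.6, -4.6]
grip_width: 0.0097
```

```bash
cat >> h.py <<'E'
H=np.array([6,0,89])/1000.
TR=R.from_euler("z",10.3,degrees=True); TO=np.array([.542,0,0])
SP=np.array([-77,-27.5,9])/1000
def pour(sx,sy,sz,roll,nose):  # spout point in track (mm), right-down, nose-down deg
    Rt=TR*R.from_euler("y",-nose,degrees=True)*R.from_euler("x",roll,degrees=True)
    return tray2tool(TO+TR.apply(np.array([sx,sy,sz])/1000)-Rt.apply(SP),Rt)
E
python3 - <<'E'
from h import *
s=monitor.state(); p,r=pose(); print(p,s["ee_rot"],s["ft_force"],s["wrist_torque"],s["grip_width"],s["t"])
p1,r1=pour(-6,12,105,0,0); print(p1)
pm=(p+p1)/2; rm=r*R.from_rotvec((r.inv()*r1).as_rotvec()/2)
print(row(p,r,pm,rm),row(pm,rm,p1,r1))
E
```

```text
[0.5342 0.2749 0.1978] [-1.5722  0.     -1.2392] [-0.6597  0.6322 -4.6002] [ 0.019  -0.0268 -0.0126] 0.00965201731407201 6.9
[0.6107 0.0526 0.185 ]
[0.588 0.032 0.    0.001 0.072 0.   ] [0.586 0.032 0.045 0.001 0.072 0.   ]
```

>>> jog_arm:
  targets:
    - [0.02,0,0,0,0,0,0]
    - [0.07,0.003,0,0,0.01,0,0]
    - [0.14,0.008,0,0,0.02,0,0]
    - [0.22,0.012,0,0,0.03,0,0]
    - [0.3,0.016,0,0,0.04,0,0]
    - [0.38,0.02,0,0,0.05,0,0]
    - [0.46,0.025,0,0,0.06,0,0]
    - [0.53,0.03,0,0,0.07,0,0]
    - [0.575,0.032,0,0,0.072,0,0]
    - [0.59,0.032,0,0,0.072,0,0]

```text
t: 8.15
position: [0.5732, 0.1629, 0.1921]
ee_rot: [-1.571, 0.0, -1.315]
ft_force: [0.1, 0.4, -4.3]
grip_width: 0.0095
```

>>> jog_arm:
  targets:
    - [0.02,0,0.002,0,0,0,0]
    - [0.07,0.003,0.005,0,0.01,0,0]
    - [0.14,0.008,0.01,0,0.02,0,0]
    - [0.22,0.012,0.016,0,0.03,0,0]
    - [0.3,0.016,0.022,0,0.04,0,0]
    - [0.38,0.02,0.028,0,0.05,0,0]
    - [0.46,0.025,0.034,0,0.06,0,0]
    - [0.53,0.03,0.04,0,0.07,0,0]
    - [0.57,0.032,0.044,0,0.072,0,0]
    - [0.585,0.032,0.045,0,0.072,0,0]
    - [0.585,0.032,0.045,0,0.072,0,0]

```text
t: 9.52
position: [0.6114, 0.0527, 0.1858]
ee_rot: [-1.571, 0.0, -1.39]
ft_force: [0.5, 0.1, -3.9]
grip_width: 0.0098
```

```bash
python3 - <<'E'
from h import *
s=monitor.state(); p,r=pose(); print(p,s["ee_rot"],s["ft_force"],s["t"])
im=viewer.get_image("top"); im2=viewer.get_image("wrist"); im3=viewer.get_image("scene")
for n in["tray","tray_handle","tray_wall","tray_spout","knob_1","inlet","guide_rail","rail_face","channel"]:
  for c in(im,im2,im3):
    print(n,[(TR.inv().apply(np.array(d["point"])-TO).round(4).tolist(),round(d["p"],2)) for d in spotter.spot_point(c,n)[:4]])
out=[]
Rt=TR; o=p-Rt.apply(H)
for c,b in((im,(230,110,380,260)),(im2,None)):
    f=c["frame"]
    for q in np.vstack([proj(c,o+Rt.apply(np.array(TRAYPTS)/1000))]):
        if abs(q).max()<2000: cv2.circle(f,tuple(int(v) for v in q.round()),1,(0,0,255),-1)
    for q in proj(c,yawT(.542,0,10.3)(TRPTS)):
        if abs(q).max()<2000: cv2.circle(f,tuple(int(v) for v in q.round()),1,(0,255,0),-1)
    if b: f=cv2.resize(f[b[1]:b[3],b[0]:b[2]],(600,600))
    out.append(cv2.resize(f,(400,300) if not b else (400,400)))
im3c=cv2.resize(im3["frame"][150:320,180:380],(400,300))
cv2.imwrite("pics/p.png",np.hstack([out[0],np.vstack([out[1],im3c])[:,:][:600][100:500] if 0 else cv2.resize(np.vstack([out[1],im3c]),(400,400))]))
print(row(p,r,*pour(-6,-2,105,0,0)))
E
```

```text
[0.6114 0.0527 0.1858] [-1.5709  0.0003 -1.3899] [ 0.4557  0.0683 -3.9446] 9.525
tray []
tray [([0.0746, 0.0427, 0.0994], 0.63), ([0.047, -0.0239, 0.1092], 0.63)]
tray [([0.0719, 0.0377, 0.0916], 0.87)]
tray_handle [([0.0749, 0.0401, 0.1875], 0.63)]
tray_handle [([0.0773, 0.0356, 0.1885], 0.73), ([0.034, 0.0632, 0.1048], 0.38)]
tray_handle [([0.0775, 0.0342, 0.1861], 0.81)]
tray_wall [([0.0659, -0.0065, 0.1201], 0.62)]
tray_wall []
tray_wall [([0.072, -0.0071, 0.1223], 0.94)]
tray_spout [([-0.0077, 0.0122, 0.1049], 0.83)]
tray_spout [([-0.0086, 0.0125, 0.1007], 0.91)]
tray_spout [([-0.0083, 0.0108, 0.1083], 0.91)]
knob_1 [([-0.0075, -0.0255, 0.0788], 0.68), ([-0.0085, 0.0113, 0.1034], 0.61), ([0.0843, 0.062, 0.1038], 0.47)]
knob_1 [([0.105, 0.0306, 0.105], 0.72), ([0.0344, 0.0642, 0.1047], 0.66), ([0.0518, 0.0412, 0.1014], 0.65), ([0.0819, 0.0594, 0.1074], 0.58)]
knob_1 [([0.0813, 0.0508, 0.1037], 0.61), ([-0.0073, 0.0127, 0.1063], 0.57), ([0.0375, 0.0616, 0.1044], 0.5), ([0.1088, 0.0324, 0.1054], 0.49)]
inlet [([-0.0014, 0.0015, 0.0762], 0.58)]
inlet []
inlet [([-0.001, -0.0003, 0.0766], 0.73), ([-0.1463, 0.2622, 0.0037], 0.36)]
guide_rail [([-0.0088, -0.0242, 0.0831], 0.85)]
guide_rail [([-0.0045, -0.0232, 0.08], 0.78)]
guide_rail [([-0.0053, -0.0239, 0.0814], 0.79), ([0.0775, 0.0379, 0.1862], 0.67)]
rail_face [([0.0465, -0.0201, 0.1081], 0.69)]
rail_face [([0.0488, -0.0246, 0.1103], 0.6)]
rail_face [([0.0424, -0.0275, 0.1113], 0.59)]
channel []
channel [([-0.1582, 0.0012, 0.0311], 0.76)]
channel [([-0.1556, -0.0028, 0.027], 0.82)]
[ 0.07   0.004 -0.003  0.     0.001 -0.   ]
```

View pics/p.png

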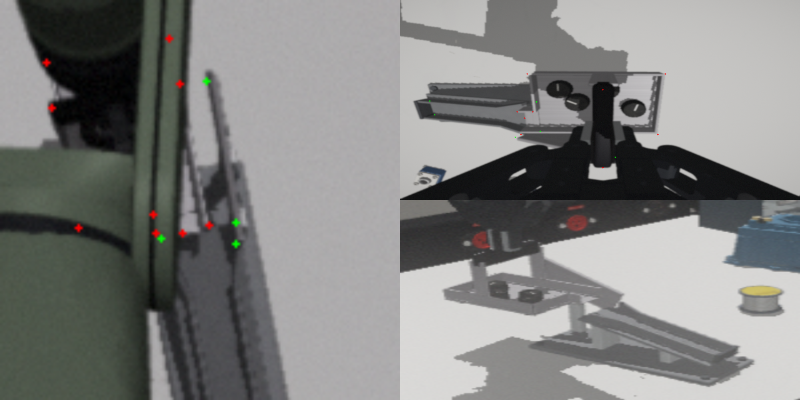

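Knobs are in place (wrist crop near (560,90), (576,102), (605,90), (633,107)). The spout is at track (-8, 12, 105) mm, with the rail about 17 mm to its right. I'll lower it slightly and approach the rail.

>>> jog_arm:
  targets:
    - [0.01,0.01,-0.003,0,0,0,0]
    - [0.03,0.03,-0.005,0,0,0,0]
    - [0.05,0.045,-0.007,0,0,0,0]
    - [0.063,0.05,-0.007,0,0,0,0]
    - [0.068,0.05,-0.007,0,0,0,0]
    - [0.068,0.05,-0.007,0,0,0,0]

```text
t: 11.78
position: [0.6126, 0.0388, 0.1759]
ee_rot: [-1.57, -0.0, -1.39]
ft_force: [0.1, 0.0, -4.2]
grip_width: 0.0095
```

>>> jog_arm:
  targets:
    - [0.004,0,0,0,0,0,0]
    - [0.008,0,0,0,0,0,0]
    - [0.008,0,0,0,0,0,0]

```text
t: 12.15
position: [0.6128, 0.0373, 0.1758]
ee_rot: [-1.571, -0.0, -1.39]
ft_force: [-0.6, -0.8, -4.5]
grip_width: 0.0095
```

>>> jog_arm:
  targets:
    - [0.004,0,0,0,0,0,0]
    - [0.007,0,0,0,0,0,0]
    - [0.007,0,0,0,0,0,0]

```text
t: 12.52
position: [0.613, 0.0359, 0.1758]
ee_rot: [-1.571, 0.0, -1.39]
ft_force: [0.2, -0.4, -3.0]
grip_width: 0.01
```

>>> jog_arm:
  targets:
    - [0.003,0,0,0,0,0,0]
    - [0.006,0,0,0,0,0,0]
    - [0.006,0,0,0,0,0,0]

```text
t: 12.9
position: [0.6132, 0.0347, 0.1758]
ee_rot: [-1.571, 0.0, -1.39]
ft_force: [0.4, 0.8, -4.3]
grip_width: 0.0097
```

>>> jog_arm:
  targets:
    - [0.003,0,0,0,0,0,0]
    - [0.006,0,0,0,0,0,0]
    - [0.006,0,0,0,0,0,0]

```text
t: 13.28
position: [0.6134, 0.0338, 0.1758]
ee_rot: [-1.571, 0.0, -1.39]
ft_force: [-0.5, 1.3, -3.2]
grip_width: 0.0101
```

>>> jog_arm:
  targets:
    - [0.003,0,0,0,0,0,0]
    - [0.005,0,0,0,0,0,0]
    - [0.005,0,0,0,0,0,0]

```text
t: 13.65
position: [0.6135, 0.0335, 0.1761]
ee_rot: [-1.571, 0.001, -1.39]
ft_force: [-1.4, 4.5, -1.0]
grip_width: 0.0099
```

```bash
python3 - <<'E'
from h import *
for k in range(3):
    viewer.get_image("top"); s=monitor.state(); print(s["ft_force"],s["wrist_torque"],s["position"],s["t"])
E
```

```text
[-1.5091  5.7701 -0.8818] [ 0.9211  0.2797 -0.0246] [0.6135 0.0335 0.176 ] 13.7
[-1.351   4.4547 -1.0944] [ 0.9067  0.2942 -0.0115] [0.6135 0.0335 0.1761] 13.75
[-1.315   6.0565 -0.5386] [0.8866 0.2779 0.0086] [0.6135 0.0335 0.1761] 13.8
```

Contact is confirmed at about 5 N, which puts the rail plane at y ≈ -25.3 in my track frame. Next I'll work out the tilt rows, rolling right side down with the nose slightly up first.

```bash
cat >> h.py <<'E'
def sy(roll,rail): t=np.radians(roll); return rail+18.5*np.cos(t)+18*np.sin(t)
def seq(C,rC,L,rail=-25.8):  # L rows: sx, sz, roll, nose
    for sx,sz,ro,no in L: print(row(C,rC,*pour(sx,sy(ro,rail),sz,ro,no)).tolist())
    return pour(sx,sy(ro,rail),sz,ro,no)
E
python3 - <<'E'
from h import *
C=np.array([.6136,.0325,.1758]); rC=TR*R.from_matrix(TOOL)
print(C,pour(-7,sy(0,-25.8),95,0,0)[0], pour(-7,sy(12,-25.8),86,12,18)[0])
C2=seq(C,rC,[(-7,95,r,-n) for r,n in((0,0),(2,1),(4,2),(6,3),(8,3),(9.5,3),(11,3),(12,3))])
print()
seq(*C2,[(-7,95,12,n) for n in range(-3,7,3)]+[(-7,z,12,n) for n,z in((8,93),(10,91),(12,89),(14,87),(16,86),(18,86))])
E
```

```text
[0.6136 0.0325 0.1758] [0.6132 0.0335 0.175 ] [0.5861 0.0144 0.1915]
[-0.005, 0.004, -0.001, 0.0, 0.0, 0.0]
[0.006, 0.007, 0.006, -0.017, 0.0, 0.033]
[0.017, 0.01, 0.013, -0.033, 0.001, 0.067]
[0.029, 0.014, 0.02, -0.05, 0.003, 0.1]
[0.04, 0.011, 0.02, -0.05, 0.003, 0.133]
[0.049, 0.009, 0.02, -0.05, 0.004, 0.158]
[0.058, 0.007, 0.02, -0.05, 0.005, 0.183]
[0.064, 0.006, 0.02, -0.05, 0.005, 0.2]

[0.0, 0.0, 0.0, 0.0, 0.0, 0.0]
[-0.004, -0.021, -0.023, 0.049, -0.01, 0.0]
[-0.009, -0.04, -0.046, 0.098, -0.021, -0.0]
[-0.012, -0.058, -0.071, 0.147, -0.031, -0.0]
[-0.013, -0.06, -0.087, 0.179, -0.038, 0.0]
[-0.013, -0.061, -0.104, 0.212, -0.045, 0.0]
[-0.013, -0.062, -0.121, 0.245, -0.052, 0.0]
[-0.013, -0.062, -0.139, 0.277, -0.059, 0.0]
[-0.014, -0.066, -0.157, 0.31, -0.066, 0.0]
[-0.016, -0.074, -0.176, 0.342, -0.073, -0.0]
```

>>> jog_arm:
  targets:
    - [-0.005,0.004,0,0,0,0,0]
    - [0.006,0.007,0.006,-0.017,0,0.033,0]
    - [0.017,0.01,0.013,-0.033,0.001,0.067,0]
    - [0.029,0.014,0.02,-0.05,0.003,0.1,0]
    - [0.04,0.011,0.02,-0.05,0.003,0.133,0]
    - [0.049,0.009,0.02,-0.05,0.004,0.158,0]
    - [0.058,0.007,0.02,-0.05,0.005,0.183,0]
    - [0.064,0.006,0.02,-0.05,0.005,0.2,0]
    - [0.064,0.006,0.02,-0.05,0.005,0.2,0]
    - [0.064,0.006,0.02,-0.05,0.005,0.2,0]
    - [0.064,0.006,0.02,-0.05,0.005,0.2,0]

```text
t: 15.18
position: [0.6186, 0.0286, 0.1789]
ee_rot: [-1.625, 0.226, -1.397]
ft_force: [-8.3, 21.0, 14.4]
grip_width: 0.0098
```

```bash
python3 - <<'E'
from h import *
im2=viewer.get_image("wrist"); im3=viewer.get_image("scene"); s=monitor.state(); p,r=pose()
print(s["ft_force"],s["wrist_torque"],p,pour(-7,sy(12,-25.8),95,12,-3)[0],s["t"])
Rt=r*R.from_matrix(TOOL).inv(); o=p-Rt.apply(H)
for n in["knob_1","tray_spout","tray_wall"]:
  for c in(im2,im3): print(n,[((Rt.inv().apply(np.array(d["point"])-o)*1000).round(0).tolist(),round(d["p"],2)) for d in spotter.spot_point(c,n)[:5]])
f=im2["frame"][60:330,120:520]; g=cv2.resize(im3["frame"][160:310,170:370],(400,300))
cv2.imwrite("pics/r.png",np.hstack([cv2.resize(f,(400,300)),g]))
E
```

```text
[-8.0187 20.3675 13.4956] [ 3.9174  1.6823 -0.095 ] [0.6186 0.0286 0.1789] [0.6199 0.0206 0.1745] 15.275
knob_1 [([41.0, -30.0, 6.0], 0.94), ([19.0, -18.0, 9.0], 0.84), ([-29.0, -9.0, 4.0], 0.7), ([-11.0, -31.0, 6.0], 0.6)]
knob_1 [([46.0, -28.0, 8.0], 0.58), ([-29.0, -10.0, 7.0], 0.53), ([19.0, -24.0, 9.0], 0.5), ([1.0, 0.0, -3.0], 0.49), ([-8.0, -32.0, 4.0], 0.36)]
tray_spout [([-82.0, -28.0, 9.0], 0.64)]
tray_spout [([-77.0, -27.0, 8.0], 0.9)]
tray_wall []
tray_wall [([-3.0, -45.0, 25.0], 0.72)]
```

View pics/r.png

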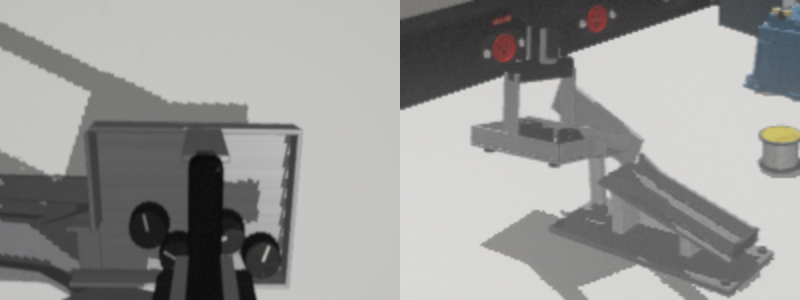

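The right-hand handle upright met the rail's top edge at about 20 N. All four knobs slid right, sitting in the tray frame near x 41, 19, -10 and -29. I'll add the upright to my contact model, back off to gentle contact, and raise the nose to line the knobs up.

```bash
cat >> h.py <<'E'
PT=np.array([[x,-46,z] for x in np.arange(-77,63,2.) for z in(6,12,18,24,27)]+[[x,-46,z] for x in(-1,6,13) for z in np.arange(27,102,1.)])
def contact(sx,sz,roll,nose,rail=-25.3):
    Rt=R.from_euler("y",-nose,degrees=True)*R.from_euler("x",roll,degrees=True)
    q=Rt.apply(PT-SP*1000)+[sx,0,sz]; a=np.radians(25)
    d=q-[-8,0,79]; u=d[:,0]*np.cos(a)+d[:,2]*np.sin(a); w=-d[:,0]*np.sin(a)+d[:,2]*np.cos(a)
    m=(u>0)&(u<120)&(w>-18)&(w<28); i=np.argmin(np.where(m,q[:,1],9e9)); return rail-q[i,1],PT[i]
def seq2(C,rC,L,push=.7):
    for sx,sz,ro,no in L:
        y,pt=contact(sx,sz,ro,no); print(row(C,rC,*pour(sx,y-push,sz,ro,no)).tolist(),y.round(1),pt)
    return pour(sx,y-push,sz,ro,no)
E
python3 - <<'E'
from h import *
C,rC=pour(-7,sy(12,-25.8),95,12,-3); C=C+[.0004,-.001,.0008]-(TR.apply([-.001,.0008,-.0008])*0)
for a in((-8,95,12,-3),(-8,95,12,-10),(-8,86,12,18),(10,85,12,18),(-10,85,12,18),(-10,90,12,18)): print(a,contact(*a))
C2=seq2(C,rC,[(-7,95,12,-3),(-7,96,12,-4),(-7,97,12,-6),(-7,98,13,-8),(-7,99,14,-10),(-7,100,14,-12)])
print(C2[0], pose()[0])
E
```

```text
(-8, 95, 12, -3) (np.float64(6.933725589183037), array([ 13., -46.,  77.]))
(-8, 95, 12, -10) (np.float64(9.428665878996153), array([  6., -46.,  89.]))
(-8, 86, 12, 18) (np.float64(0.4884631738324998), array([ 13., -46.,  46.]))
(10, 85, 12, 18) (np.float64(2.359668391192333), array([ 13., -46.,  55.]))
(-10, 85, 12, 18) (np.float64(0.4884631738324998), array([ 13., -46.,  46.]))
(-10, 90, 12, 18) (np.float64(-0.5510952802562947), array([  6., -46.,  41.]))
[-0.054, 0.016, -0.001, 0.0, 0.0, 0.0] 6.9 [ 13. -46.  77.]
[-0.056, 0.018, 0.006, -0.016, 0.003, 0.0] 7.3 [ 13. -46.  79.]
[-0.056, 0.029, 0.02, -0.049, 0.01, 0.0] 7.8 [ 13. -46.  81.]
[-0.053, 0.038, 0.033, -0.081, 0.018, 0.017] 9.1 [  6. -46.  82.]
[-0.054, 0.049, 0.046, -0.114, 0.026, 0.033] 11.3 [  6. -46.  86.]
[-0.054, 0.06, 0.059, -0.146, 0.034, 0.033] 11.8 [  6. -46.  88.]
[0.6289 0.0345 0.1652] [0.6186 0.0286 0.1789]
```

>>> jog_arm:
  targets:
    - [-0.03,0.01,0,0,0,0,0]
    - [-0.054,0.016,0,0,0,0,0]
    - [-0.056,0.018,0.006,-0.016,0.003,0,0]
    - [-0.056,0.029,0.02,-0.049,0.01,0,0]
    - [-0.053,0.038,0.033,-0.081,0.018,0.017,0]
    - [-0.054,0.049,0.046,-0.114,0.026,0.033,0]
    - [-0.054,0.06,0.059,-0.146,0.034,0.033,0]
    - [-0.054,0.06,0.059,-0.146,0.034,0.033,0]
    - [-0.054,0.06,0.059,-0.146,0.034,0.033,0]
    - [-0.054,0.06,0.059,-0.146,0.034,0.033,0]

```text
t: 16.82
position: [0.6286, 0.0352, 0.1644]
ee_rot: [-1.786, 0.238, -1.442]
ft_force: [0.1, 1.6, -4.4]
grip_width: 0.0094
```

```bash
cat >> h.py <<'E'
def look():
    im2=viewer.get_image("wrist"); im3=viewer.get_image("scene"); s=monitor.state(); p,r=pose()
    print("F",s["ft_force"],"M",s["wrist_torque"],"p",p,"t",s["t"])
    Rt=r*R.from_matrix(TOOL).inv(); o=p-Rt.apply(H); print("spout track mm",TR.inv().apply(o+Rt.apply(SP)-TO)*1000,"rot",(TR.inv()*Rt).as_euler("xyz",degrees=True))
    for c in(im2,im3): print("knobs in tray",[((Rt.inv().apply(np.array(d["point"])-o)*1000).round(0).tolist(),round(d["p"],2)) for d in spotter.spot_point(c,"knob_1")[:6]])
    return im2,im3
E
python3 - <<'E'
from h import *
look()
print(pour(-7,11.8-.7,100,14,-12)[0])
E
```

```text
F [-0.0013  1.0243 -4.2398] M [-0.1416 -0.353   0.0127] p [0.6285 0.0352 0.1646] t 16.925
spout track mm [-7.302  11.6509 99.462 ] rot [13.9314 11.9928  0.0305]
knobs in tray [([1.0, -30.0, 5.0], 0.82), ([43.0, -30.0, 6.0], 0.76), ([23.0, -34.0, 7.0], 0.6)]
knobs in tray [([47.0, -28.0, 7.0], 0.55), ([19.0, -33.0, 9.0], 0.39)]
[0.6289 0.0345 0.1652]
```

```bash
python3 - <<'E'
from h import *
im2=viewer.get_image("wrist"); im3=viewer.get_image("scene")
f=im2["frame"][60:330,120:520]; g=cv2.resize(im3["frame"][160:310,170:370],(400,300))
cv2.imwrite("pics/r2.png",np.hstack([cv2.resize(f,(400,300)),g]))
C2=pour(-7,11.1,100,14,-12)
C3=seq2(*C2,[(-7,100,14,-9),(-7,99,13,-6),(-7,98,13,-3),(-7,97,13,0),(-8,96,13,3),(-8,95,13,5)],1.0); print()
seq2(*C3,[(-8,94,13,6),(-8,93,13,7),(-8,92,13,8),(-8,91,13,9),(-8,90,13,10),(-8,89,13,11),(-8,88,13,12),(-8,87,13,13),(-8,86,13,14),(-8,86,13,15),(-8,86,13,16),(-8,86,13,17),(-8,86,13,18)],1.0)
E
```

```text
[0.004, -0.023, -0.023, 0.049, -0.012, 0.0] 10.3 [  6. -46.  82.]
[0.001, -0.037, -0.045, 0.097, -0.023, -0.017] 8.7 [ 13. -46.  80.]
[0.003, -0.051, -0.069, 0.146, -0.035, -0.017] 7.6 [ 13. -46.  75.]
[0.005, -0.065, -0.093, 0.194, -0.047, -0.017] 6.4 [ 13. -46.  70.]
[0.009, -0.076, -0.124, 0.243, -0.058, -0.017] 5.1 [ 13. -46.  64.]
[0.012, -0.082, -0.141, 0.276, -0.066, -0.017] 4.4 [ 13. -46.  61.]

[0.001, -0.002, -0.008, 0.016, -0.004, -0.0] 4.2 [ 13. -46.  60.]
[0.001, -0.005, -0.016, 0.032, -0.007, -0.0] 4.0 [ 13. -46.  59.]
[0.002, -0.007, -0.024, 0.049, -0.011, 0.0] 3.7 [ 13. -46.  58.]
[0.001, -0.009, -0.032, 0.065, -0.015, 0.0] 3.7 [ 13. -46.  58.]
[0.002, -0.01, -0.04, 0.081, -0.019, 0.0] 3.5 [ 13. -46.  57.]
[0.003, -0.012, -0.049, 0.097, -0.022, 0.0] 3.3 [ 13. -46.  56.]
[0.004, -0.014, -0.057, 0.114, -0.026, -0.0] 3.1 [ 13. -46.  55.]
[0.005, -0.015, -0.066, 0.13, -0.03, 0.0] 2.8 [ 13. -46.  54.]
[0.005, -0.017, -0.075, 0.146, -0.034, 0.0] 2.6 [ 13. -46.  53.]
[0.005, -0.023, -0.083, 0.162, -0.037, 0.0] 2.4 [ 13. -46.  52.]
[0.006, -0.029, -0.092, 0.179, -0.041, 0.0] 1.9 [ 13. -46.  50.]
[0.007, -0.035, -0.1, 0.195, -0.045, -0.0] 1.5 [ 13. -46.  48.]
[0.007, -0.04, -0.109, 0.211, -0.049, 0.0] 1.3 [ 13. -46.  47.]
```

View pics/r2.png

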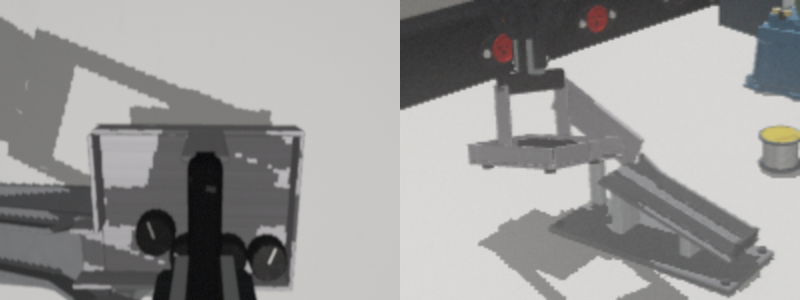

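The wrist crop shows three knobs along the right wall and the fourth slightly off it, near (155,232); none has left. Next I'll recompute with a lower spout so the drop is smaller.

```bash
python3 - <<'E'
from h import *
C2=pour(-7,11.1,100,14,-12)
C3=seq2(*C2,[(-7,98,14,-9),(-8,96,13,-6),(-8,94,13,-3),(-8,92,13,0),(-9,89,13,3),(-9,87,13,5)],1.0); print()
C4=seq2(*C3,[(-9,z,13,n) for n,z in zip(range(6,19),[86.5]+[86]*12)],1.0)
E
```

```text
[0.002, -0.012, -0.021, 0.049, -0.012, 0.0] 11.0 [  6. -46.  85.]
[0.001, -0.021, -0.047, 0.097, -0.023, -0.017] 9.4 [ 13. -46.  83.]
[0.004, -0.03, -0.07, 0.146, -0.035, -0.017] 8.5 [ 13. -46.  79.]
[0.007, -0.039, -0.093, 0.194, -0.047, -0.017] 7.3 [ 13. -46.  74.]
[0.01, -0.04, -0.121, 0.243, -0.058, -0.017] 6.7 [ 13. -46.  71.]
[0.013, -0.041, -0.137, 0.276, -0.066, -0.017] 6.2 [ 13. -46.  69.]

[0.001, -0.005, -0.008, 0.016, -0.004, -0.0] 5.8 [ 13. -46.  67.]
[0.001, -0.01, -0.015, 0.032, -0.007, -0.0] 5.5 [ 13. -46.  66.]
[0.002, -0.017, -0.023, 0.049, -0.011, 0.0] 5.1 [ 13. -46.  64.]
[0.003, -0.024, -0.031, 0.065, -0.015, 0.0] 4.6 [ 13. -46.  62.]
[0.003, -0.031, -0.039, 0.081, -0.019, 0.0] 4.2 [ 13. -46.  60.]
[0.004, -0.038, -0.047, 0.097, -0.022, 0.0] 3.7 [ 13. -46.  58.]
[0.005, -0.045, -0.055, 0.114, -0.026, -0.0] 3.3 [ 13. -46.  56.]
[0.004, -0.051, -0.063, 0.13, -0.03, 0.0] 3.1 [ 13. -46.  55.]
[0.005, -0.057, -0.071, 0.146, -0.034, 0.0] 2.6 [ 13. -46.  53.]
[0.006, -0.064, -0.08, 0.162, -0.037, 0.0] 2.2 [ 13. -46.  51.]
[0.007, -0.07, -0.088, 0.179, -0.041, 0.0] 1.7 [ 13. -46.  49.]
[0.007, -0.076, -0.097, 0.195, -0.045, -0.0] 1.5 [ 13. -46.  48.]
[0.008, -0.081, -0.106, 0.211, -0.049, 0.0] 1.0 [ 13. -46.  46.]
```

```bash
python3 - <<'E'
from h import *
C2=pour(-7,11.1,100,14,-12)
C3=seq2(*C2,[(-7,99,14,-9),(-7,97.5,13,-6),(-7,96,13,-3),(-7,94.5,13,0),(-7,92.5,12.5,3),(-7,91,12,5)],1.0); print()
C4=seq2(*C3,[(-7,max(85,91-(n-5)*.65),12,n) for n in range(6,19)],1.0)
E
```

```text
[0.002, -0.017, -0.022, 0.049, -0.012, 0.0] 10.8 [  6. -46.  84.]
[0.001, -0.029, -0.044, 0.097, -0.023, -0.017] 8.9 [ 13. -46.  81.]
[0.003, -0.041, -0.067, 0.146, -0.035, -0.017] 8.0 [ 13. -46.  77.]
[0.006, -0.053, -0.091, 0.194, -0.047, -0.017] 6.9 [ 13. -46.  72.]
[0.008, -0.059, -0.115, 0.243, -0.057, -0.025] 5.5 [ 13. -46.  68.]
[0.009, -0.061, -0.132, 0.276, -0.064, -0.033] 4.4 [ 13. -46.  65.]

[0.0, -0.004, -0.008, 0.016, -0.003, 0.0] 4.2 [ 13. -46.  64.]
[0.001, -0.008, -0.015, 0.033, -0.007, -0.0] 3.8 [ 13. -46.  62.]
[0.002, -0.012, -0.023, 0.049, -0.01, -0.0] 3.6 [ 13. -46.  61.]
[0.002, -0.016, -0.031, 0.065, -0.014, -0.0] 3.4 [ 13. -46.  60.]
[0.002, -0.019, -0.04, 0.082, -0.017, 0.0] 3.2 [ 13. -46.  59.]
[0.003, -0.023, -0.048, 0.098, -0.021, -0.0] 3.0 [ 13. -46.  58.]
[0.004, -0.026, -0.056, 0.114, -0.024, 0.0] 2.6 [ 13. -46.  56.]
[0.004, -0.029, -0.065, 0.13, -0.028, 0.0] 2.4 [ 13. -46.  55.]
[0.005, -0.032, -0.073, 0.147, -0.031, 0.0] 2.2 [ 13. -46.  54.]
[0.005, -0.038, -0.082, 0.163, -0.035, 0.0] 1.9 [ 13. -46.  53.]
[0.006, -0.044, -0.09, 0.179, -0.038, 0.0] 1.5 [ 13. -46.  51.]
[0.006, -0.05, -0.099, 0.196, -0.042, 0.0] 1.1 [ 13. -46.  49.]
[0.007, -0.055, -0.108, 0.212, -0.045, -0.0] 0.7 [  6. -46.  47.]
```

>>> jog_arm:
  targets:
    - [0.002,-0.017,-0.022,0.049,-0.012,0,0]
    - [0.001,-0.029,-0.044,0.097,-0.023,-0.017,0]
    - [0.003,-0.041,-0.067,0.146,-0.035,-0.017,0]
    - [0.006,-0.053,-0.091,0.194,-0.047,-0.017,0]
    - [0.008,-0.059,-0.115,0.243,-0.057,-0.025,0]
    - [0.009,-0.061,-0.132,0.276,-0.064,-0.033,0]
    - [0.009,-0.061,-0.132,0.276,-0.064,-0.033,0]

```text
t: 18.0
position: [0.6053, 0.0265, 0.1814]
ee_rot: [-1.483, 0.208, -1.372]
ft_force: [0.0, 0.2, -4.3]
grip_width: 0.0098
```

>>> jog_arm:
  targets:
    - [0,-0.004,-0.008,0.016,-0.003,0,0]
    - [0.001,-0.008,-0.015,0.033,-0.007,0,0]
    - [0.002,-0.012,-0.023,0.049,-0.01,0,0]
    - [0.002,-0.016,-0.031,0.065,-0.014,0,0]
    - [0.002,-0.019,-0.04,0.082,-0.017,0,0]
    - [0.002,-0.019,-0.04,0.082,-0.017,0,0]

```text
t: 18.75
position: [0.5979, 0.024, 0.184]
ee_rot: [-1.392, 0.206, -1.354]
ft_force: [-0.9, 0.2, -4.3]
grip_width: 0.01
```

```bash
python3 - <<'E'
from h import *
look()
E
```

```text
F [-0.384  -0.5794 -4.2829] M [-0.2111  0.2694 -0.0282] p [0.5983 0.0241 0.1841] t 18.85
spout track mm [-7.4789  3.2783 86.9581] rot [ 11.9947 -10.005    0.045 ]
knobs in tray [([21.0, -33.0, 9.0], 0.9), ([-37.0, -27.0, 5.0], 0.77), ([41.0, -29.0, 8.0], 0.7), ([-10.0, -28.0, 0.0], 0.57)]
knobs in tray [([-75.0, -56.0, 8.0], 0.65), ([17.0, -33.0, 9.0], 0.55), ([-37.0, -31.0, 8.0], 0.45), ([45.0, -29.0, 7.0], 0.44), ([-6.0, -33.0, 5.0], 0.39)]
```

The knobs are in single file on the right wall at tray x ≈ 43, 20, -8 and -37. The contact force is near zero, so I'll close onto the rail before tilting further.

```bash
python3 - <<'E'
from h import *
p,r=pose(); z=87
for y in(2.3,1.3,.3): print(row(p,r,*pour(-7.5,y,z,12,10)).tolist())
E
```

```text
[0.005, -0.002, -0.001, -0.0, 0.001, -0.0]
[0.01, -0.003, -0.001, -0.0, 0.001, -0.0]
[0.015, -0.004, -0.001, -0.0, 0.001, -0.0]
```

>>> jog_arm:
  targets:
    - [0.005,-0.001,0,0,0,0,0]
    - [0.008,-0.002,0,0,0,0,0]
    - [0.008,-0.002,0,0,0,0,0]

```text
t: 19.32
position: [0.5986, 0.0232, 0.1844]
ee_rot: [-1.392, 0.208, -1.353]
ft_force: [-1.9, 3.8, -1.3]
grip_width: 0.0098
```

>>> jog_arm:
  targets:
    - [0.003,-0.001,0,0,0,0,0]
    - [0.005,-0.001,0,0,0,0,0]
    - [0.005,-0.001,0,0,0,0,0]

```text
t: 19.7
position: [0.5987, 0.0227, 0.1846]
ee_rot: [-1.392, 0.208, -1.352]
ft_force: [-2.9, 5.3, -0.2]
grip_width: 0.0097
```

```bash
python3 - <<'E'
from h import *
C=pour(-7.5,.7,87.2,12,10)
C4=seq2(*C,[(-7.5,max(85,87.2-(n-10)*.4),12,n) for n in range(11,19)],2.0)
E
```

```text
[-0.002, -0.005, -0.008, 0.016, -0.003, -0.0] 3.0 [ 13. -46.  58.]
[-0.001, -0.01, -0.016, 0.033, -0.007, -0.0] 2.6 [ 13. -46.  56.]
[-0.002, -0.015, -0.024, 0.049, -0.01, 0.0] 2.4 [ 13. -46.  55.]
[-0.0, -0.02, -0.032, 0.065, -0.014, 0.0] 1.9 [ 13. -46.  53.]
[-0.0, -0.025, -0.04, 0.082, -0.017, 0.0] 1.7 [ 13. -46.  52.]
[-0.001, -0.031, -0.048, 0.098, -0.021, -0.0] 1.5 [ 13. -46.  51.]
[0.0, -0.037, -0.056, 0.114, -0.024, -0.0] 1.1 [ 13. -46.  49.]
[0.001, -0.044, -0.064, 0.13, -0.028, -0.0] 0.7 [ 13. -46.  47.]
```

>>> jog_arm:
  targets:
    - [-0.001,-0.005,-0.008,0.016,-0.003,0,0]
    - [-0.001,-0.01,-0.016,0.033,-0.007,0,0]
    - [-0.001,-0.01,-0.016,0.033,-0.007,0,0]
    - [-0.001,-0.015,-0.024,0.049,-0.01,0,0]
    - [-0.001,-0.015,-0.024,0.049,-0.01,0,0]
    - [0,-0.02,-0.032,0.065,-0.014,0,0]
    - [0,-0.02,-0.032,0.065,-0.014,0,0]
    - [0,-0.025,-0.04,0.082,-0.017,0,0]
    - [0,-0.031,-0.048,0.098,-0.021,0,0]
    - [0,-0.037,-0.056,0.114,-0.024,0,0]
    - [0.001,-0.044,-0.064,0.13,-0.028,0,0]
    - [0.001,-0.044,-0.064,0.13,-0.028,0,0]
    - [0.001,-0.044,-0.064,0.13,-0.028,0,0]
    - [0.001,-0.044,-0.064,0.13,-0.028,0,0]

```text
t: 21.45
position: [0.5854, 0.0171, 0.1904]
ee_rot: [-1.25, 0.199, -1.324]
ft_force: [-1.4, 4.3, -2.3]
grip_width: 0.0098
```

```bash
python3 - <<'E'
from h import *
im2,im3=look()
print([(TR.inv().apply(np.array(d["point"])-TO).round(3).tolist(),round(d["p"],2)) for d in spotter.spot_point(im3,"knob_1")[:6]])
f=im2["frame"][60:360,80:480]; g=cv2.resize(im3["frame"][180:310,210:370],(480,390))
cv2.imwrite("pics/r3.png",np.hstack([cv2.resize(f,(400,300)),cv2.resize(g,(400,300))]))
E
```

```text
F [-1.6939  4.207  -2.6797] M [0.549  0.5909 0.3042] p [0.5854 0.0171 0.1904] t 21.55
spout track mm [-7.2538 -1.2751 84.8784] rot [ 12.0028 -17.9837   0.0845]
knobs in tray [([-69.0, -25.0, 6.0], 0.86), ([-127.0, -33.0, 1.0], 0.83), ([-164.0, -32.0, -3.0], 0.77)]
knobs in tray [([-150.0, -34.0, 0.0], 0.58), ([-188.0, -35.0, -2.0], 0.45), ([-225.0, -29.0, 6.0], 0.41), ([-81.0, -27.0, 9.0], 0.4)]
[([-0.074, -0.006, 0.053], 0.58), ([-0.109, -0.006, 0.038], 0.45), ([-0.147, -0.002, 0.036], 0.41), ([-0.011, -0.001, 0.084], 0.4)]
```

View pics/r3.png

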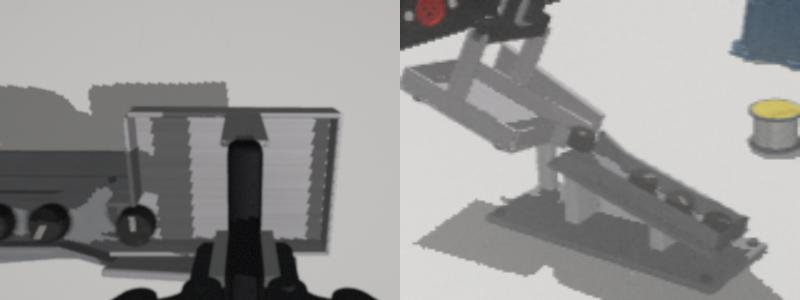

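Three knobs are running down the channel (scene crop near (643,180), (680,200), (717,222)). The last is at the spout near (581,137), and contact is about 4 N. I'll hold here.

>>> jog_arm:
  targets:
    - [0,0,0,0,0,0,0]
    - [0,0,0,0,0,0,0]
    - [0,0,0,0,0,0,0]
    - [0,0,0,0,0,0,0]
    - [0,0,0,0,0,0,0]
    - [0,0,0,0,0,0,0]
    - [0,0,0,0,0,0,0]
    - [0,0,0,0,0,0,0]

```text
t: 22.7
position: [0.5854, 0.017, 0.1903]
ee_rot: [-1.25, 0.199, -1.324]
ft_force: [-1.8, 5.0, -2.1]
grip_width: 0.0098
```

```bash
cat >> h.py <<'E'
def chan(P):
    q=TR.inv().apply(np.array(P)-TO)*1000-[-165*c,0,75-165*s_]
    return np.array([q[0]*c+q[2]*s_, q[1], -q[0]*s_+q[2]*c]).round(1).tolist()
E
python3 - <<'E'
from h import *
im2,im3=look()
for i in(im2,im3,viewer.get_image("top")): print([(chan(d["point"]),round(d["p"],2)) for d in spotter.spot_point(i,"knob_1")[:7]])
f=im2["frame"][60:360,0:400]; g=cv2.resize(im3["frame"][180:310,210:370],(480,390))
cv2.imwrite("pics/r4.png",np.hstack([cv2.resize(f,(400,300)),cv2.resize(g,(400,300))]))
E
```

```text
F [-1.869   4.2471 -1.1964] M [0.7172 0.6041 0.3531] p [0.5854 0.017  0.1903] t 22.8
spout track mm [-7.205  -1.3666 84.832 ] rot [ 11.9939 -18.001    0.0735]
knobs in tray [([-200.0, -28.0, -3.0], 0.98), ([-150.0, -27.0, -0.0], 0.95), ([4.0, -3.0, 90.0], 0.69), ([-172.0, -34.0, 2.0], 0.62)]
knobs in tray [([-77.0, -25.0, 9.0], 0.69), ([-225.0, -28.0, 2.0], 0.62), ([-199.0, -33.0, -1.0], 0.51), ([-148.0, -28.0, 0.0], 0.5), ([-177.0, -34.0, 2.0], 0.44)]
[([37.8, 0.2, -4.5], 0.98), ([87.9, 1.0, -0.3], 0.95), ([239.0, 5.5, 98.7], 0.69), ([65.9, -6.2, 0.1], 0.62)]
[([160.4, 1.5, 12.1], 0.69), ([12.7, -0.3, -0.1], 0.62), ([39.1, -5.1, -4.2], 0.51), ([90.6, -0.1, 0.5], 0.5), ([60.8, -6.2, 0.0], 0.44)]
[([65.4, -0.4, -1.6], 0.68), ([38.3, 1.5, 1.7], 0.64)]
```

View pics/r4.png

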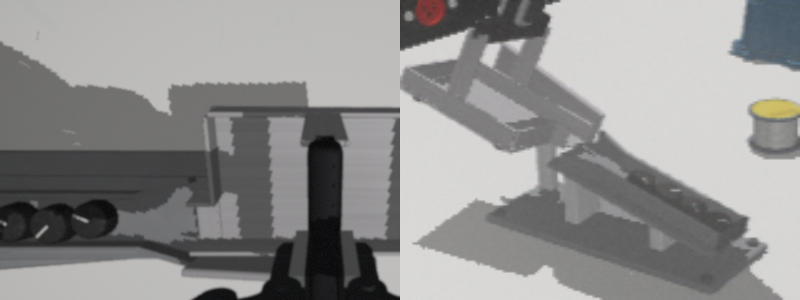

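All four knobs lie flat at channel x ≈ 13, 39, 65 and 90 mm, and the tray is empty. Next: withdraw, level, carry back and set down.

```bash
python3 - <<'E'
from h import *
p,r=pose()
C=pour(0,35,125,0,0)
for a in((-6,1,87,12,18),(-4,5,95,12,18),(0,12,108,12,18),(0,20,120,10,14),(0,28,125,6,9),(0,35,125,3,4),(0,35,125,0,0)): print(row(p,r,*pour(*a)).tolist())
e,re=tray2tool(np.array([.529,.2725,.12]),R.from_euler("z",19,degrees=True)); print(C[0],e,row(*C,e,re))
E
```

```text
[-0.013, -0.006, 0.009, 0.0, 0.001, -0.0]
[-0.04, -0.036, 0.031, 0.0, 0.001, -0.0]
[-0.086, -0.083, 0.07, 0.0, 0.001, -0.0]
[-0.144, -0.096, 0.117, -0.065, 0.014, -0.034]
[-0.207, -0.06, 0.156, -0.148, 0.025, -0.1]
[-0.252, -0.002, 0.183, -0.231, 0.032, -0.149]
[-0.264, 0.044, 0.2, -0.299, 0.033, -0.198]
[0.6125 0.0763 0.205 ] [0.5347 0.2745 0.209 ] [-1.044 -0.02  -0.206  0.    -0.145  0.   ]
```

>>> jog_arm:
  targets:
    - [-0.013,-0.006,0.009,0,0.001,0,0]
    - [-0.04,-0.036,0.031,0,0.001,0,0]
    - [-0.06,-0.06,0.05,0,0.001,0,0]
    - [-0.086,-0.083,0.07,0,0.001,0,0]
    - [-0.144,-0.096,0.117,-0.065,0.014,-0.034,0]
    - [-0.207,-0.06,0.156,-0.148,0.025,-0.1,0]
    - [-0.252,-0.002,0.183,-0.231,0.032,-0.149,0]
    - [-0.264,0.044,0.2,-0.299,0.033,-0.198,0]
    - [-0.264,0.044,0.2,-0.299,0.033,-0.198,0]

```text
t: 24.22
position: [0.6134, 0.0783, 0.2043]
ee_rot: [-1.571, 0.001, -1.389]
ft_force: [-0.8, 0.5, -3.7]
grip_width: 0.0096
```

>>> jog_arm:
  targets:
    - [-0.1,0,-0.02,0,-0.015,0,0]
    - [-0.25,0,-0.05,0,-0.035,0,0]
    - [-0.45,0,-0.09,0,-0.065,0,0]
    - [-0.65,0,-0.13,0,-0.095,0,0]
    - [-0.85,0,-0.17,0,-0.125,0,0]
    - [-0.95,0,-0.2,0,-0.14,0,0]
    - [-1,0,-0.206,0,-0.145,0,0]
    - [-1,0,-0.206,0,-0.145,0,0]

```text
t: 25.22
position: [0.5364, 0.2655, 0.2053]
ee_rot: [-1.57, 0.0, -1.239]
ft_force: [-0.1, 0.3, -3.1]
grip_width: 0.01
```

```bash
python3 - <<'E'
from h import *
s=monitor.state(); p,r=pose(); print(p,s["ee_rot"],s["ft_force"],s["t"])
e,re=tray2tool(np.array([.529,.268,.0]),R.from_euler("z",19,degrees=True)); print(e,row(p,r,e,re))
E
```

```text
[0.5364 0.2655 0.2053] [-1.5704  0.     -1.2395] [-0.0865  0.2725 -3.103 ] 25.225
[0.5347 0.27   0.089 ] [-0.024  0.581 -0.001 -0.    -0.    -0.   ]
```

>>> jog_arm:
  targets:
    - [0,0.08,0,0,0,0,0]
    - [0,0.2,0,0,0,0,0]
    - [0,0.32,0,0,0,0,0]
    - [0,0.44,0,0,0,0,0]
    - [0,0.52,0,0,0,0,0]
    - [0,0.555,0,0,0,0,0]
    - [0,0.565,0,0,0,0,0]
    - [0,0.565,0,0,0,0,0]

```text
t: 26.22
position: [0.5369, 0.2659, 0.0928]
ee_rot: [-1.569, 0.0, -1.24]
ft_force: [0.5, -0.8, -2.4]
grip_width: 0.0095
```

>>> jog_arm:
  targets:
    - [0,0.004,0,0,0,0,0]
    - [0,0.008,0,0,0,0,0]
    - [0,0.008,0,0,0,0,0]

```text
t: 26.6
position: [0.5363, 0.2658, 0.0906]
ee_rot: [-1.571, 0.0, -1.239]
ft_force: [-0.7, 1.0, -4.2]
grip_width: 0.0101
```

>>> jog_arm:
  targets:
    - [0,0.003,0,0,0,0,0]
    - [0,0.006,0,0,0,0,0]
    - [0,0.006,0,0,0,0,0]

```text
t: 26.98
position: [0.5363, 0.2659, 0.0902]
ee_rot: [-1.571, 0.001, -1.239]
ft_force: [-3.1, -1.1, 4.9]
grip_width: 0.0094
```

The tray is on the bench. Opening the fingers and retreating upward.

>>> jog_arm:
  targets:
    - [0,0,0,0,0,0,0.3]
    - [0,0,0,0,0,0,0.5]
    - [0,0,0,0,0,0,0.7]
    - [0,0,0,0,0,0,0.7]
    - [0,0,0,0,0,0,0.7]

```text
t: 27.6
position: [0.5362, 0.2658, 0.0892]
ee_rot: [-1.571, 0.0, -1.24]
ft_force: [0.6, -0.9, 0.9]
grip_width: 0.0597
```

>>> jog_arm:
  targets:
    - [0,-0.05,0,0,0,0,0.7]
    - [0,-0.2,0,0,0,0,0.7]
    - [0,-0.4,0,0,0,0,0.7]
    - [0,-0.6,0,0,0,0,0.7]
    - [0,-0.75,0,0,0,0,0.7]
    - [0,-0.75,0,0,0,0,0.7]

```text
t: 28.35
position: [0.5386, 0.2665, 0.2439]
ee_rot: [-1.562, 0.0, -1.239]
ft_force: [0.0, -0.5, -0.7]
grip_width: 0.0596
```

```bash
python3 - <<'E'
from h import *
s=monitor.state(); print(s["position"],s["ft_force"],s["grip_width"],s["t"])
a=viewer.get_image("scene"); b=viewer.get_image("top")
for i in(a,b):
    print([(chan(d["point"]),round(d["p"],2)) for d in spotter.spot_point(i,"knob_1")[:6]])
    for n in("tray","small_gauge","solder_spool","connector_block"): print(n,[np.round(d["point"],3).tolist() for d in spotter.spot_point(i,n)[:1]])
f=cv2.resize(a["frame"][180:390,100:420],(457,300)); g=cv2.resize(b["frame"][120:310,130:460],(343,300))
cv2.imwrite("pics/f.png",np.hstack([f,g]))
E
```

```text
[0.5386 0.2665 0.2439] [ 0.0367 -0.4777 -0.6992] 0.05964945354684153 28.35
[([88.3, 3.0, -1.7], 0.47), ([63.3, -9.0, -3.4], 0.45), ([36.9, -3.3, -4.4], 0.43)]
tray [[0.533, 0.264, -0.002]]
small_gauge [[0.357, 0.232, 0.001]]
solder_spool [[0.514, -0.255, -0.002]]
connector_block [[0.368, -0.233, -0.002]]
[([39.4, 0.7, -0.9], 0.69), ([19.3, -0.0, -1.5], 0.66), ([92.0, -0.1, -3.2], 0.63), ([63.9, 0.9, -1.2], 0.44)]
tray [[0.53, 0.266, -0.001]]
small_gauge [[0.349, 0.234, 0.003]]
solder_spool [[0.513, -0.253, -0.005]]
connector_block [[0.365, -0.235, 0.003]]
```

View pics/f.png

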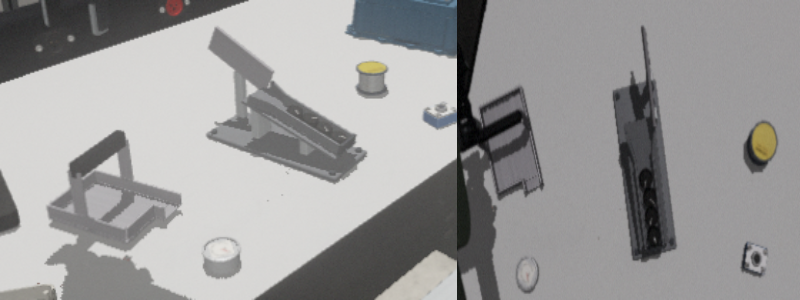

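The final view shows the empty tray flat on the bench (scene crop near (115,210)). Four knobs are closed up in the channel (top crop from (646,178) to (653,240)), the bystanders have not moved and the gripper is clear. Handing in.

```bash
python3 -c "
from h import *
print(order.hand_in())"
```

```text
the job is handed in; nothing more can be done
None
```

I handed the job in at about 28.5 s, with all four knobs in the channel and the empty tray back on the bench. I lifted the tray level by its handle and touched it to the guide rail. I tilted it right side down with the nose raised to line the knobs up along the right wall, then lowered the nose to 18°. They ran out in single file with about 4–5 N against the rail.

**Last checks:**
- **Knobs:** the top camera put them at about 19, 39, 64 and 92 mm up the channel, against the expected 13, 40, 66 and 93. Just after the pour, the scene camera read 13, 39, 61 and 91. In the last pair of views the scene network found only three of the four, but all four show flat and closed up in the top view.
- **Tray:** it stands flat on the bench near (0.53, 0.265), clear of the track.
- **Bystanders:** the spool, gauge and connector block are where they started, within measuring error.
- **Gripper:** it is open and about 15 cm above the tray handle.

**Off plan:**
- **Rail contact:** during the first roll, a handle upright met the top edge of the rail, and I measured about 20 N sideways and 14 N upward. I backed off and corrected for it.
- **Contact lost:** before the pour, contact with the rail lapsed briefly (near 0 N) as I turned from nose up to nose down. I restored it before any knob left the tray.

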